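# Push the dial keypad out of the row on the keyboard bench

## Robot

A 6-joint arm with a two-finger parallel gripper is mounted at the origin on the work surface. World frame = base frame: x ahead of the robot, y to its left, z up, the work surface at z = 0. Lengths are in m, angles in rad, forces in N, time in s.
With the tool pointing down it reaches from about 0.3 to 0.95 m from the base axis. Payload 3.1 kg.
Tool frame: the origin (TCP) lies on the mounting face of the last link; the fingertips stand 173 mm ahead of it and the grasp point (between the pads) lies 155 mm ahead of it; z points along the fingers, y is the line along which they close (so a half turn about z gives the same grasp; the last joint's range is limited). The gripper opens to 85 mm and grips with 20 to 120 N. Pads are 22 mm wide; open, the fingers measure 114 mm over their backs; the gripper's body (76 mm by 85 mm) begins 54 mm behind the grasp point. The pads swing forward as they close: fully open they stand 13 mm farther back than shut.
Start: joints at [-0.07, 0.308, 1.634, -0, 1.2, -0.07], TCP at [0.625, -0, 0.405] pointing down, gripper open.
Joint ranges: [-3.06, 3.06], [-0.79, 1.96], [0.05, 2.63], [-1.19, 4.34], [0.05, 2.64], [-2.94, 2.94]. Speed limits (rad/s): [2.79, 2.79, 3.14, 3.14, 3.14, 3.14].

## Interface

Orientations are given as a unit quaternion [w, x, y, z].
In Python, from bench import env, imaging, finder gives the robot as it stands.
- The arm moves only by the tool play_rows, never from a script. Its argument "moves" is a list of rows, each a list of 2 entries, a list of its own where there are three numbers: the shift along the tool's x, y, z normalised to -1 to 1, where 1 is 120 mm, then the turn about the tool's z normalised to -1 to 1, where 1 is 90 degrees. A call has 1 to 12 rows; each row shifts and turns the commanded pose from where the row before left it, along the tool's axes as they then stand; what a row does not reach is not made up. A row lasts 1/12 s, in which the tool goes at most 41.7 mm and 7.16 degrees, less where a joint would pass 70% of its speed; a pose out of reach is approached as far as the arm can. A call with a number of a shift or a turn outside -1 to 1 is refused whole. A call with a gripper value outside its range is refused whole. "gripper" is the closure, from -1 (fully open) to 1 (shut), so that 0 is half open, set as the call begins (left out, the last holds). The fingers move at their own pace and stop on an object; the grip force is fixed at half the most. Time passes only in rows, so rows that do not move let the fingers close. It gives the time, the measured TCP pose, the force, the opening and the grip force at its end, in the units of the state.
- env.observe(): the state, without advancing time (a new reading comes with each control period).
- imaging.camera(name): name is "scene" or "side" or "wrist"; returns the picture (480x640x3 uint8, red, green, blue); there is no depth.
- imaging.camera_info(name): a dict with "fx", "fy", "cx", "cy" (pixels), "position" and "orientation" of the camera in the world. Camera axes: x right, y down, z forward; pixel columns grow to the right and rows downward; lengths in m; the calibration is good to about 2 mm. A picture is of the moment at which its call begins: read the wrist's pose just before it. camera_info takes no time and is no camera call; for the wrist camera it gives the pose at the moment of the call.
- env.job_done(): hands the job in; it is judged then, once.
Trained networks look in the newest picture that a camera, given by its name, has taken for a name from the list of things; names that differ only in an ending like _2 or _b are one class to them, and where a whole thing is asked for, a point or a joint stands for the part that bears it (a point fixed in the world has none). Each returns a list of dicts, best first, with "score" (0 to 1); they miss things now and then, are a little off and sometimes report something else, mostly with a low value. They report only what shows in the picture. A call takes as long as a camera call. They do not tell look-alikes from the thing itself.
- finder.search_frame(camera, name): "point" ([x, y, z] in m, in world coordinates, good to about 4 mm: the middle of the surface that is visible of it).
- finder.masks_of(camera, name): "region" (480x640 bool, what is visible of it).
- finder.landmark_of(camera, name): "point" ([x, y, z] in m, in world coordinates, good to about 4 mm: a listed point, or the origin of a listed thing).
The state is a dict: "time": time; "qpos": joint angles; "dq": joint speeds; "joint_torque": joint torques, N m; "tool_pos": TCP position; "eef_rot": TCP orientation; "ft_force": force on the tool from outside, world axes, zero at the start; "torque": the same for the moment, N m; "gripper_width": finger opening in m; "finger_force": force on a finger pad.
Only numpy, scipy, OpenCV 4.12 (cv2) and the standard library are available. Lean on these libraries where they do the work, as an engineer would, in place of code of your own. Each camera call takes 0.05 s, during which the arm holds its last target. There are 200 camera calls.

## Task

Three small keypads lie in a row on the repair mat, touching side by side. Push the one with the round dial lengthwise out of the row, away from the robot onto the bare half of the mat, until a gap of about 3 cm separates it from the row, so that it can be worked on; slide it flat without lifting it and leave it roughly square to the others. Leave the other two keypads and the round pot where they are.

Things in the scene. Friction and masses are not known exactly. Their poses are not given: they have to be found in the camera images.
- dial_pad: Keypad with a dial: white flat-sided case 92 (x) x 66 (y) x 21 mm high, about 0.3 kg, loose; six square keys at the near end, a low domed aluminium dial 46 mm across (top 33 mm up) at the far end. At either end or in the middle of the row; the long sides touch (centres 66.3 mm apart), the short sides are free. Origin: centre of its underside, 3 mm above the bench; z up, x lengthwise, away from the robot.
- keypad_a: Keypad with twelve square keys, no dial: white flat-sided case 92 (x) x 66 (y) x 21 mm high, about 0.3 kg, loose; keys up to 31 mm. Origin: centre of its underside, 3 mm above the bench; z up, x lengthwise, away from the robot.
- keypad_b: Keypad with nine square keys and one wide key at the near end, no dial: white flat-sided case 92 (x) x 66 (y) x 21 mm high, about 0.3 kg, loose; keys up to 31 mm. Origin: centre of its underside, 3 mm above the bench; z up, x lengthwise, away from the robot.
- pot: Closed round pot of lubricant, clear with a white lid, 62 mm across, 37 mm high, 0.12 kg, loose, standing on the mat left of the row or left of the bare half (left as the robot sees it). Origin at the centre of its underside.
Things that resemble listed ones, but are neither listed nor needed, are in the scene too. What is shaped like the keypad_a but turquoise is not meant.

How it is judged:
At the end, for the whole second after the job is handed in: The dial keypad lies flat and still on the mat, its centre 104 to 150 mm ahead of each of the other keypads' centres along their length (a gap of 12 to 58 mm), square to them within 14 degrees; the other two keypads are within 12 mm and the pot within 15 mm of where they started (x of dial_pad in the frame of keypad_a between 0.104 and 0.15 m and angle between the x axis of dial_pad and the x axis of keypad_a, either way round below 0.25 rad and distance of each of keypad_a, keypad_b from where it was at the start of the episode below 0.012 m and x of dial_pad in the frame of keypad_b between 0.104 and 0.15 m and angle between the x axis of dial_pad and the x axis of keypad_b, either way round below 0.25 rad and distance of pot from where it was at the start of the episode below 0.015 m and angle between dial_pad's own z axis and vertical below 0.1 rad and height (world z) of dial_pad below 0.01 m and linear speed of dial_pad below 0.01 m/s); the robot touches nothing.
It fails at once if the dial keypad is lifted or tipped (its underside centre rises more than 12 mm above the mat, or it leans more than 17 degrees) (height (world z) of dial_pad above 0.015 m or angle between dial_pad's own z axis and vertical above 0.3 rad).
It fails at once if another keypad is moved more than 12 mm (distance of any of keypad_a, keypad_b from where it was at the start of the episode above 0.012 m).
It fails at once if the pot is moved more than 15 mm (distance of pot from where it was at the start of the episode above 0.015 m).
It also fails if it takes over 32 s, if anything falls off the work surface, if the arm or the gripper's body presses on something with over 40 N, if the wrist force passes 120 N, or if a joint passes its speed limit or range.

## Working session

There is one attempt and no reset: what is moved stays moved. The work goes in short steps, Python scripts to look and compute and a tool call to move; the robot and the scene stay as the last step left them, time stands still between calls to the robot, and variables do not carry over. Pictures are saved under pics/ and viewed, at most 10 in all, crops included, and the job is handed in when it is done.

Besides the shell and the picture viewer there is one more tool, called after "Call:" in YAML: its name, and indented under it one key for each argument. play_rows: Moves the arm, as the interface text tells. Its arguments: {"type":"object","properties":{"moves":{"type":"array"},"gripper":{"type":"number"}},"required":["moves"]}

```bash
mkdir -p pics
python3 - <<'E'
from bench import env, imaging, finder
import cv2
s=env.observe();print(s['time'],s['tool_pos'],s['eef_rot'],s['gripper_width'])
for c in ['scene','wrist']:
    im=imaging.camera(c);cv2.imwrite(f'pics/{c}0.png',im[:,:,::-1])
    i=imaging.camera_info(c);print(c,i)
    for n in ['dial_pad','keypad_a','pot']:
        for r in finder.landmark_of(c,n)[:4]: print(n,[round(float(v),4) for v in r['point']],round(r['score'],2))
E
```

```text
0.0 [ 6.24564178e-01 -2.26022482e-05  4.03421052e-01] [-0.00087171  0.70710495  0.70710764 -0.00078526] 0.0854902153701758
scene {'fx': 569.1393399079919, 'fy': 569.1393399079919, 'cx': 326.78119796519536, 'cy': 245.59485154014425, 'position': array([0.99586486, 0.29448467, 0.97809531]), 'orientation': array([-0.13416514,  0.47580388,  0.83325686, -0.24757499])}
dial_pad [0.5392, -0.0266, 0.004] 0.66
keypad_a [0.5216, -0.0925, 0.0069] 0.9
keypad_a [0.4194, -0.3141, 0.0011] 0.75
keypad_a [0.5559, 0.0389, 0.0006] 0.73
keypad_a [0.3507, 0.0619, 0.0022] 0.59
pot [0.6462, 0.1257, 0.0054] 0.96
wrist {'fx': 381.05172074728154, 'fy': 381.05172074728154, 'cx': 321.34088770865213, 'cy': 246.31426860329805, 'position': array([0.62401551, 0.07256871, 0.37331667]), 'orientation': array([ 1.43894780e-01,  9.89592933e-01, -9.93282921e-05, -3.30496309e-04])}
dial_pad [0.5433, -0.0272, 0.0038] 0.87
keypad_a [0.3455, 0.0594, 0.0008] 0.97
keypad_a [0.5564, 0.0392, 0.0026] 0.7
keypad_a [0.5213, -0.0906, 0.0046] 0.61
keypad_a [0.6495, 0.1266, 0.0074] 0.41
pot [0.6515, 0.1261, 0.0073] 0.9
```

View pics/scene0.png

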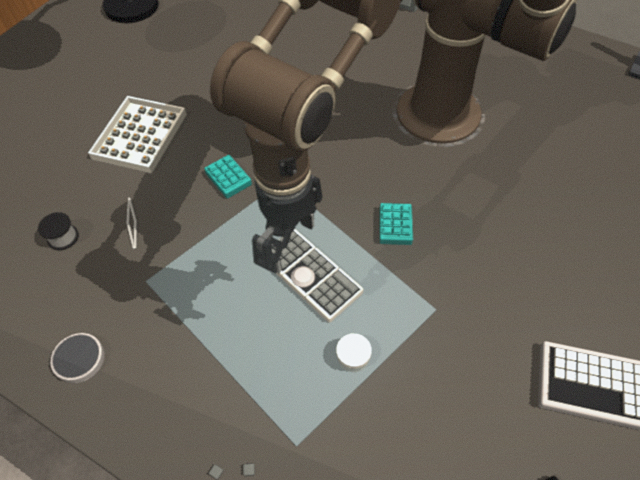

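View pics/wrist0.png

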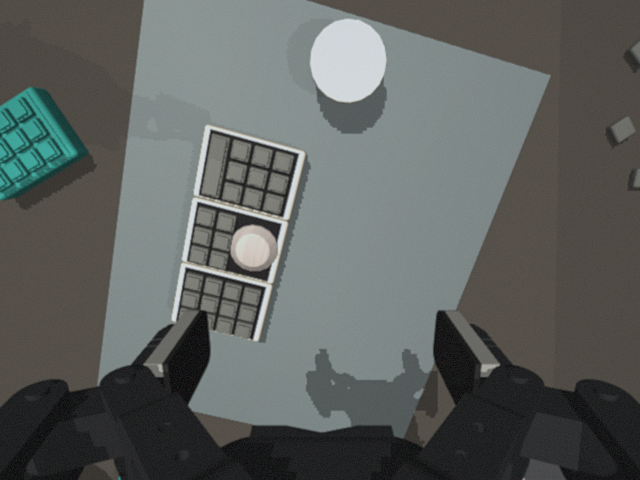

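The scene picture shows the row of three under the gripper. In the wrist picture the dial pad is in the middle (dial at 254,247) and the row is turned about -15°. The pot is at (348,60) and the far, bare half is to the right. The near edge of the row runs from about (207,126) to (174,320), and the far edge from (305,152) to (264,341).

```bash
cat > h.py <<'E'
import numpy as np
from scipy.spatial.transform import Rotation as R
def ray(info,px,z):
    q=info['orientation'];r=R.from_quat([q[1],q[2],q[3],q[0]])
    d=r.apply([(px[0]-info['cx'])/info['fx'],(px[1]-info['cy'])/info['fy'],1])
    p=info['position'];return p+d*(z-p[2])/d[2]
E
python3 - <<'E'
from bench import env, imaging, finder
from h import *
i=imaging.camera_info('wrist')
P=[ray(i,p,.024)[:2] for p in [(207,126),(305,152),(264,341),(194,199),(289,221),(183,264),(271,284),(174,318)]]
for p in P: print(p.round(4))
c=(P[0]+P[1]+P[2]+P[7])/4
for a,b in [(0,1),(3,4),(5,6)]:print(np.degrees(np.arctan2(*(P[b]-P[a])[::-1])),np.linalg.norm(P[b]-P[a]))
for a,b in [(7,0),(2,1)]:print(np.degrees(np.arctan2(*(P[b]-P[a])[::-1]))-90,np.linalg.norm(P[b]-P[a]))
print(c,(P[3]+P[4]+P[5]+P[6])/4)
E
```

```text
[0.5242 0.0785]
[0.6097 0.0564]
[ 0.5649 -0.1335]
[0.5066 0.0142]
[ 0.5939 -0.0066]
[ 0.4899 -0.0492]
[ 0.5745 -0.0701]
[ 0.4748 -0.1072]
-14.51752372657225 0.08832373859361857
-13.42110157790525 0.08965836174143224
-13.870107011241712 0.08718039921951672
-14.894912904137797 0.19214270155857613
-13.265771014539354 0.19505823225612784
[ 0.54337277 -0.02642746] [ 0.541234   -0.02792251]
```

Call:
play_rows:
  moves:
    - [[-0.007,-0.169,0.137],0]
    - [[-0.007,-0.169,0.137],0]
    - [[-0.007,-0.169,0.137],0]
    - [[-0.007,-0.169,0.137],0]
    - [[-0.007,-0.169,0.137],0]
    - [[-0.007,-0.169,0.137],0]
    - [[-0.007,-0.169,0.137],0]
    - [[-0.007,-0.169,0.137],0]
    - [[0,0,0],0]
  gripper: 0.5

```text
time: 1.15
tool_pos: [0.457, -0.0063, 0.2691]
eef_rot: [-0.005, 0.707, 0.707, -0.004]
ft_force: [-1.2, 0.4, -0.0]
gripper_width: 0.0214
finger_force: 0.0
```

Call:
play_rows:
  moves:
    - [[0,0,0],-0.0766]
    - [[0,0,0],-0.0766]
    - [[0,0,0],-0.0766]
    - [[0,0,0],-0.0766]
    - [[0,0,0],-0.0766]
    - [[0,0,0],-0.0766]
    - [[0,0,0],-0.0766]
    - [[0,0,0],-0.0766]
    - [[0,0,0],-0.0766]
    - [[0,0,0],-0.0766]
    - [[0,0,0],-0.0766]
    - [[0,0,0],0]

```text
time: 2.15
tool_pos: [0.4641, -0.0068, 0.2742]
eef_rot: [0.001, 0.122, 0.992, 0.0]
ft_force: [-0.6, 0.6, -0.8]
gripper_width: 0.0213
finger_force: 0.0
```

```bash
cat > st.py <<'E'
from bench import env, imaging, finder
import cv2,sys
from h import *
def st():
    s=env.observe();q=s['eef_rot'];m=R.from_quat([q[1],q[2],q[3],q[0]]).as_matrix()
    print('t',s['time'],'pos',s['tool_pos'].round(4),'w',s['gripper_width'],'F',s['ft_force'].round(1))
    print('x',m[:,0].round(3),'push yaw',np.degrees(np.arctan2(-m[1,0],-m[0,0])))
    u=np.array([.9694,-.2453]);v=np.array([.2453,.9694]);d=s['tool_pos'][:2]-[.542,-.027]
    print('along',d@u,'across',d@v)
if __name__=='__main__':
    st()
    c=sys.argv[2]
    im=imaging.camera(c);cv2.imwrite(f'pics/{sys.argv[1]}.png',im[:,:,::-1])
    for n in ['dial_pad','keypad_a','pot']:
        for r in finder.landmark_of(c,n)[:3]: print(n,[round(float(v),4) for v in r['point']],round(r['score'],2))
E
python3 st.py w1 wrist
```

```text
t 2.15 pos [ 0.4641 -0.0068  0.2742] w 0.021256737280779762 F [-0.6  0.6 -0.8]
x [-0.97   0.243 -0.002] push yaw -14.053025223902791
along -0.08044243528415501 across 0.0004539010082390383
dial_pad [0.5414, -0.0284, 0.0037] 0.93
keypad_a [0.3465, 0.0602, 0.0008] 0.91
keypad_a [0.5574, 0.0387, 0.0023] 0.68
keypad_a [0.5239, -0.0917, 0.0044] 0.59
```

View pics/w1.png

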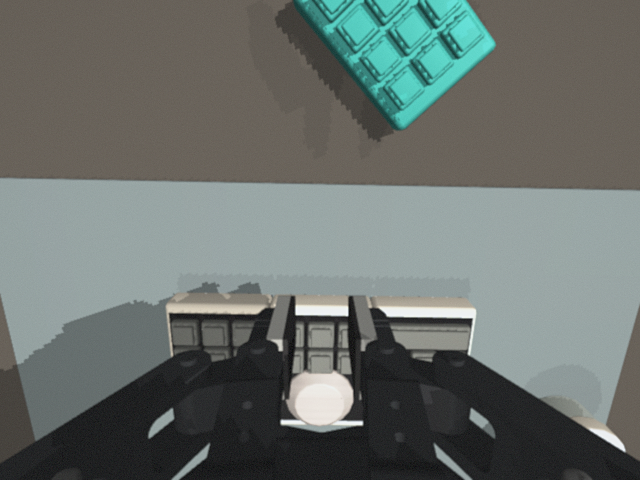

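The dial pad is centred between the fingers: its near edge spans columns 272–371 at row 300, and the row's near edge is square to the tool. I'm going straight down behind it.

Call:
play_rows:
  moves:
    - [[0,0,0.12],0]
    - [[0,0,0.12],0]
    - [[0,0,0.12],0]
    - [[0,0,0.12],0]
    - [[0,0,0.12],0]
    - [[0,0,0.12],0]
    - [[0,0,0],0]
    - [[0,0,0],0]

```text
time: 3.02
tool_pos: [0.4625, -0.0067, 0.1862]
eef_rot: [-0.001, 0.124, 0.992, -0.0]
ft_force: [0.3, -0.1, -0.5]
gripper_width: 0.0212
finger_force: 0.0
```

```bash
python3 -c "
from st import st;st()"
```

```text
t 3.0167 pos [ 0.4625 -0.0067  0.1862] w 0.02116197679667572 F [ 0.3 -0.1 -0.5]
x [-0.969  0.246  0.002] push yaw -14.228929801203432
along -0.08208422812788628 across 0.00013979919510260564
```

Call:
play_rows:
  moves:
    - [[-0.04,0,0],0]
    - [[-0.04,0,0],0]
    - [[-0.04,0,0],0]
    - [[-0.04,0,0],0]
    - [[-0.03,0,0],0]
    - [[-0.03,0,0],0]
    - [[-0.03,0,0],0]
    - [[-0.03,0,0],0]
    - [[-0.03,0,0],0]
    - [[-0.03,0,0],0]
    - [[-0.03,0,0],0]
    - [[-0.03,0,0],0]

```text
time: 4.02
tool_pos: [0.5098, -0.0186, 0.1866]
eef_rot: [0.0, 0.123, 0.992, -0.0]
ft_force: [-1.2, 0.1, -1.3]
gripper_width: 0.0215
finger_force: 0.7
```

```bash
python3 st.py s1 scene; python3 -c "
import cv2;a=cv2.imread('pics/s1.png')[180:420,180:460];cv2.imwrite('pics/s1c.png',cv2.resize(a,None,fx=2.5,fy=2.5))"
```

```text
t 4.0167 pos [ 0.5098 -0.0186  0.1866] w 0.021479598164598344 F [-1.2  0.1 -1.3]
x [-0.97   0.245 -0.001] push yaw -14.164399015554347
along -0.033220695105115036 across 0.00022048395063996748
dial_pad [0.564, -0.0331, 0.0049] 0.61
keypad_a [0.4181, -0.3151, 0.0011] 0.81
keypad_a [0.5199, -0.0902, 0.0034] 0.74
keypad_a [0.3476, 0.0643, 0.0026] 0.6
pot [0.6473, 0.1245, 0.0045] 0.57
```

View pics/s1c.png

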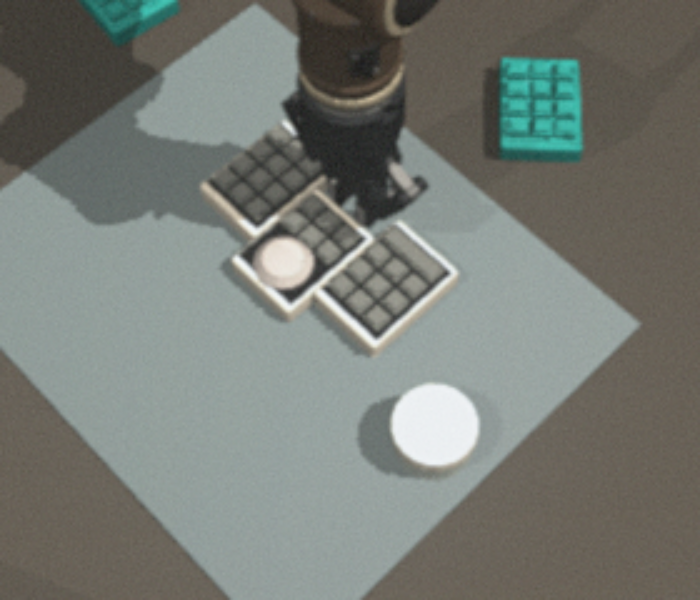

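The dial pad (crop 285,260) is sliding straight out and its neighbours haven't moved. About 100 mm remains.

Call:
play_rows:
  moves:
    - [[-0.035,0,0],0]
    - [[-0.035,0,0],0]
    - [[-0.035,0,0],0]
    - [[-0.035,0,0],0]
    - [[-0.035,0,0],0]
    - [[-0.035,0,0],0]
    - [[-0.035,0,0],0]
    - [[-0.035,0,0],0]
    - [[-0.035,0,0],0]
    - [[-0.035,0,0],0]
    - [[-0.035,0,0],0]
    - [[-0.035,0,0],0]

```text
time: 5.22
tool_pos: [0.5586, -0.031, 0.1867]
eef_rot: [0.0, 0.123, 0.992, -0.0]
ft_force: [-1.1, -0.6, -0.3]
gripper_width: 0.0212
finger_force: 0.7
```

Call:
play_rows:
  moves:
    - [[-0.035,0,0],0]
    - [[-0.035,0,0],0]
    - [[-0.035,0,0],0]
    - [[-0.035,0,0],0]
    - [[-0.035,0,0],0]
    - [[-0.035,0,0],0]
    - [[-0.035,0,0],0]
    - [[-0.035,0,0],0]
    - [[-0.03,0,0],0]
    - [[-0.03,0,0],0]
    - [[0,0,0],0]
    - [[0,0,0],0]

```text
time: 6.22
tool_pos: [0.5985, -0.041, 0.1871]
eef_rot: [0.001, 0.123, 0.992, -0.0]
ft_force: [0.1, -0.0, 0.7]
gripper_width: 0.0213
finger_force: 0.0
```

```bash
python3 st.py s2 scene; python3 -c "
import cv2;a=cv2.imread('pics/s2.png')[180:420,180:460];cv2.imwrite('pics/s2c.png',cv2.resize(a,None,fx=2.5,fy=2.5))"
```

```text
t 6.2167 pos [ 0.5985 -0.041   0.1871] w 0.021311849570632122 F [ 0.1 -0.   0.7]
x [-0.97   0.245 -0.002] push yaw -14.167563119506102
along 0.05818076943656014 across 0.0003063522281818311
dial_pad [0.6523, -0.0534, 0.002] 0.63
keypad_a [0.4191, -0.3168, -0.0019] 0.83
keypad_a [0.5576, 0.0364, 0.0029] 0.78
keypad_a [0.3502, 0.0617, -0.0008] 0.68
pot [0.6475, 0.1292, 0.0034] 0.77
```

View pics/s2c.png

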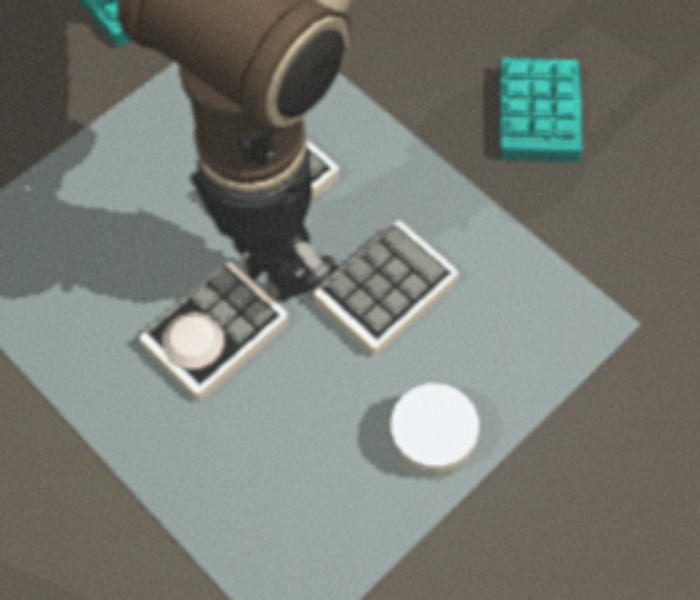

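The dial pad is square and about 113–115 mm ahead, and the others are unmoved. I'll push 12 mm more, back off slightly and lift.

Call:
play_rows:
  moves:
    - [[-0.03,0,0],0]
    - [[-0.03,0,0],0]
    - [[-0.03,0,0],0]
    - [[-0.03,0,0],0]
    - [[0,0,0],0]
    - [[0,0,0],0]
    - [[0.03,0,0],0]
    - [[0.03,0,0],0]
    - [[0.03,0,0],0]
    - [[0,0,0],0]
    - [[0,0,0],0]

```text
time: 7.33
tool_pos: [0.6008, -0.0416, 0.1867]
eef_rot: [-0.0, 0.123, 0.992, 0.0]
ft_force: [0.4, -1.0, -0.7]
gripper_width: 0.0216
finger_force: 0.0
```

Call:
play_rows:
  moves:
    - [[0,0,-0.1],0]
    - [[0,0,-0.15],0]
    - [[0,0,-0.2],0]
    - [[0,0,-0.2],0]
    - [[0,0,-0.2],0]
    - [[0.1,0,-0.2],0]
    - [[0.2,0,-0.2],0]
    - [[0.2,0,-0.2],0]
    - [[0.2,0,-0.1],0]
    - [[0.2,0,0],0]
    - [[0,0,0],0]
    - [[0,0,0],0]

```text
time: 8.33
tool_pos: [0.4957, -0.015, 0.374]
eef_rot: [0.001, 0.123, 0.992, -0.0]
ft_force: [-0.1, 0.2, 0.2]
gripper_width: 0.0212
finger_force: 0.0
```

```bash
python3 st.py s3 scene; python3 st.py w3 wrist;python3 -c "
import cv2;a=cv2.imread('pics/s3.png')[180:420,180:460];cv2.imwrite('pics/s3c.png',cv2.resize(a,None,fx=2.5,fy=2.5))"
```

```text
t 8.3333 pos [ 0.4957 -0.015   0.374 ] w 0.021172639684253838 F [-0.1  0.2  0.2]
x [-0.97   0.244 -0.002] push yaw -14.14212155533738
along -0.04782440688660068 across 0.0002815302702231398
keypad_a [0.3486, 0.0638, 0.0007] 0.98
keypad_a [0.5581, 0.0349, 0.0018] 0.81
keypad_a [0.5237, -0.0923, 0.0061] 0.78
pot [0.6458, 0.1265, 0.006] 0.88
t 8.5333 pos [ 0.4974 -0.0155  0.373 ] w 0.02122712744986214 F [0.1 0.1 0.4]
x [-0.97   0.245 -0.001] push yaw -14.176189138015065
along -0.04608533655799923 across 0.00021387489298339447
dial_pad [0.6671, -0.0605, 0.0042] 0.59
keypad_a [0.348, 0.0605, 0.001] 0.79
keypad_a [0.5256, -0.0914, 0.0031] 0.66
keypad_a [0.5588, 0.0374, 0.002] 0.61
pot [0.6462, 0.1287, 0.0068] 0.73
```

View pics/s3c.png

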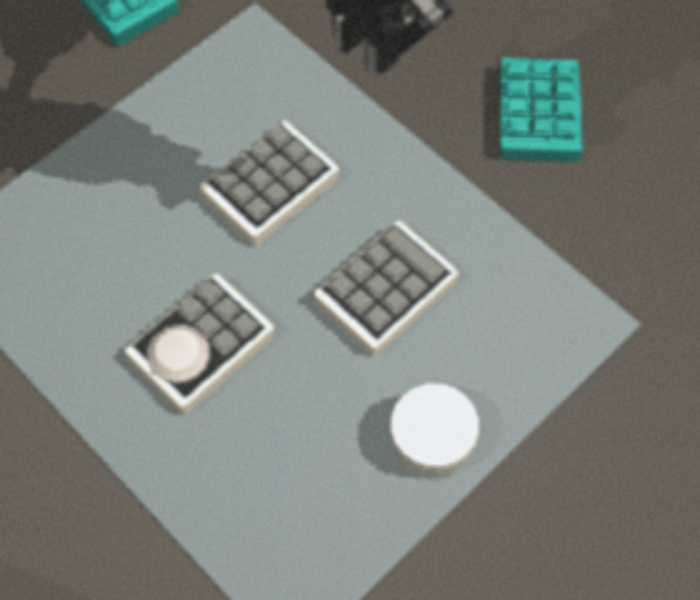

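The dial pad (crop 200,340) lies square, about 128 mm ahead. The other two keypads and the pot are in place, and the gripper is clear.

```bash
python3 -c "
from bench import env;print(env.job_done())"
```

```text
the job is handed in; nothing more can be done
None
```

I pushed the dial keypad straight out of the row and handed the job in; no verdict came back. By the cameras its centre is about 128 mm ahead of the others (a gap of about 3.6 cm), it lies square to them, and the other two keypads and the pot show no movement beyond the few-mm measuring error.

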